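# Build up a three-tier display stand

### The job

Put the three-tier display stand together on the round walnut board, one piece at a time from the bottom up: stand the largest steel tier upright in the middle of the board, then plug the medium tier onto its column, the smallest tier onto that, and last the wooden-knobbed finial on top. Each piece must be fully down on its spigot and let go before the next one; set the pieces down without dropping or ramming them, and leave the egg cup, the shell-shaped box and the hand bell where they are.

Things in the scene. Friction and masses are not known exactly. Their poses are not given: they have to be found in the camera images.
- board: Round board of plain dark walnut, 170 mm across and 16 mm thick, lying fixed on the worktop; it does not move. Origin: centre of its underside (top face 16 mm above), z up. The board and the three tiers change places from start to start.
- tier_large: Largest of 3 steel tiers, round about z: dish 160 mm wide on a foot 52 mm wide; column 26 mm thick (grasp it). Origin: foot's underside centre. Heights (mm): dish 17-25, straight column 30-80, flat shoulder 80, spigot 80-95 (18 thick, tapering to 6). Socket in the foot (20.4 wide, 17 deep) fits any spigot, rests on its shoulder. Placed: origin 16 mm above the board's. 500 g.
- tier_medium: Medium of 3 steel tiers, round about z: dish 124 mm wide on a foot 52 mm wide; column 26 mm thick (grasp it). Origin: foot's underside centre. Heights (mm): dish 17-25, straight column 30-72, flat shoulder 72, spigot 72-87 (18 thick, tapering to 6). Socket in the foot (20.4 wide, 17 deep) fits any spigot, rests on its shoulder. Placed: origin 80 mm above the largest tier's. 360 g.
- tier_small: Smallest of 3 steel tiers, round about z: dish 92 mm wide on a foot 52 mm wide; column 26 mm thick (grasp it). Origin: foot's underside centre. Heights (mm): dish 17-25, straight column 30-64, flat shoulder 64, spigot 64-79 (18 thick, tapering to 6). Socket in the foot (20.4 wide, 17 deep) fits any spigot, rests on its shoulder. Placed: origin 72 mm above the medium tier's. 250 g.
- finial: Top piece, round about z, 62 mm high: steel ferrule 38 mm wide, 19 high, narrow neck, dark wood knob 29 mm wide, straight from 41 to 51 mm above the origin (grasp it there, from above). Origin: centre of its underside, which has the tiers' socket (20.4 mm wide, 17 deep). Placed: origin 64 mm above the smallest tier's. 140 g.
- egg_cup: Bystander, loose: little polished metal egg cup, 43 mm across, 40 mm high. Origin: centre of its underside, z up.
- shell_box: Bystander, loose: closed polished shell-shaped box, 63 x 60 x 27 mm. Origin: centre of its underside, z up.
- copper_bell: Bystander, loose: copper hand bell with an upright dark grip, 59 mm across, 90 mm high. Origin: centre of its underside, z up.
Mind the look-alikes: they are no part of the job. What is shaped like the tier_medium but blue or pink is not meant.

How it is judged:
By the outcome, as a careful person would: the job done as asked, in the order asked, and still so for the second after the job is handed in, with the robot touching nothing.
It also fails if it takes over 102 s, if anything falls off the work surface, if the arm or the gripper's body presses on something with over 40 N, if the wrist force passes 120 N, or if a joint passes its speed limit or range.

### The arm

A 6-joint arm with a two-finger parallel gripper is mounted at the origin on a cart in front of the work surface, level with it; the furniture and walls round the work are solid. World frame = base frame: x ahead of the robot, y to its left, z up, the work surface at z = 0. Lengths are in mm, angles in rad, forces in N, time in s.
With the tool pointing down it reaches from about 400 to 925 mm from the base axis. Payload 12.5 kg.
Tool frame: the origin (TCP) lies on the mounting face of the last link; the fingertips stand 190 mm ahead of it and the grasp point (between the pads) lies 171 mm ahead of it; z points along the fingers, y is the line along which they close (so a half turn about z gives the same grasp; the last joint's range is limited). The gripper opens to 95 mm and grips with 3 to 60 N. Pads are 20 mm wide; open, the fingers measure 119 mm over their backs; the gripper's body (75 mm by 180 mm) begins 59 mm behind the grasp point.
Start: joints at [1.007, 0.491, 1.559, -0, 1.092, -0.106], TCP at [276.212, 560.653, 404.761] pointing down, gripper open.
Joint ranges: [-3.1, 3.1], [-0.84, 2.19], [0.05, 2.79], [-1.13, 4.28], [0.06, 2.93], [-2.69, 2.69]. Speed limits (rad/s): [2.22, 2.22, 2.79, 3.14, 3.14, 3.14].

### API

Orientations are given as [roll, pitch, yaw] about the fixed x, y, z axes, in that order (R = Rz(yaw) Ry(pitch) Rx(roll)).
In Python, from cell import * gives the robot as it stands.
- The arm moves only by the tool arm_command, never from a script. Its argument "rows" is a list that holds one entry, the list of rows, each a list of 7 numbers: the shift along the tool's x, y, z normalised to -1 to 1, where 1 is 0.15 m, then the turn, a rotation vector about the tool's x, y, z normalised to -1 to 1, where 1 is 360 degrees, then the opening, from -1 (shut) to 1 (fully open). A call has 1 to 10 rows; each row is the pose to reach, as a shift and turn from the pose commanded when the call began, along the tool's axes at that moment, turning the shorter way round; what a row does not reach only later rows make up. A row lasts 1/12 s, in which the tool goes at most 41.7 mm and 7.16 degrees, less where a joint would pass 70% of its speed; a pose out of reach is approached as far as the arm can. A call with a number of a shift or a turn outside -1 to 1 is refused whole. A call with a gripper value outside its range is refused whole. The fingers move at their own pace and stop on an object; the grip force is fixed at half the most. Time passes only in rows, so rows that repeat a pose let the fingers close. It gives the time, the measured TCP pose, the force, the opening and the grip force at its end, in the units of the state.
- state(): the state, without advancing time (a new reading comes with each control period).
- read_camera(name): name is "scene" or "top" or "wrist"; returns (picture, depth): 420x560x3 uint8, red, green, blue; 420x560 float32, mm along the optical axis (not along the pixel's ray), 0 where there is no reading.
- get_calibration(name): a dict with "camera_matrix" (3x3 intrinsics, pixels), "position" and "orientation" of the camera in the world; the wrist camera has in their place "hand_eye" (4x4, takes a point from camera to tool coordinates, whose origin is the TCP and whose axes are the flange's). Camera axes: x right, y up, looking along -z (the intrinsics and any distortion apply to the point x, -y, -z); pixel columns grow to the right and rows downward; lengths in mm; the calibration is good to about 2 mm. A picture is of the moment at which its call begins: read the wrist's pose just before it. get_calibration takes no time and is no camera call.
- job_done(): hands the job in; it is judged then, once.
The state is a dict: "t": time; "joints": joint angles; "qvel": joint speeds; "tau": joint torques, N m; "eef_pos": TCP position; "tcp_rot": TCP orientation; "ft_force": force on the tool from outside, world axes, zero at the start; "moment": the same for the moment, N m; "opening": opening from 0.0 (shut) to 1.0 (fully open); "grip_force": force on a finger pad.
Only numpy, scipy, OpenCV 4.12 (cv2) and the standard library are available. Lean on these libraries where they do the work, as an engineer would, in place of code of your own. Each camera call takes 0.05 s, during which the arm holds its last target. There are 200 camera calls.

## Working session

There is one attempt and no reset: what is moved stays moved. The work goes in short steps, Python scripts to look and compute and a tool call to move; the robot and the scene stay as the last step left them, time stands still between calls to the robot, and variables do not carry over. Pictures are saved under pics/ and viewed, at most 14 in all, crops included, and the job is handed in when it is done.

Besides the shell and the picture viewer there is one more tool, called after ">>>" as name(argument=value, ...), one argument or row to a line, values as JSON. arm_command: Moves the arm, as the interface text tells. Its arguments: {"type":"object","properties":{"rows":{"type":"array","items":{"type":"array","items":{"type":"array","items":{"type":"number","minimum":-1,"maximum":1}}}}},"required":["rows"]}

```bash
mkdir -p pics; ls
cat > h.py <<'E'
from cell import *
import numpy as np, cv2
from scipy.spatial.transform import Rotation as R
def Rm(o):
    o=np.array(o); return o if o.shape==(3,3) else R.from_euler('xyz',o).as_matrix()
def cloud(name,depth,st=None,c=None):
    c=c or get_calibration(name); K=np.array(c['camera_matrix']); v,u=np.indices(depth.shape)
    D=np.array(c.get('distortion',np.zeros(5)),float)
    p=cv2.undistortPoints(np.stack([u,v],-1).reshape(-1,1,2).astype(np.float64),K,D).reshape(*depth.shape,2)
    P=np.stack([p[...,0]*depth,-p[...,1]*depth,-depth],-1)
    if 'hand_eye' in c:
        H=np.array(c['hand_eye']); P=P@H[:3,:3].T+H[:3,3]
        return P@Rm(st['tcp_rot']).T+np.array(st['eef_pos'])
    return P@Rm(c['orientation']).T+np.array(c['position'])
def save(n,a): cv2.imwrite('pics/'+n,cv2.cvtColor(a,cv2.COLOR_RGB2BGR))
E
python3 - <<'E'
from h import *
for n in('scene','top','wrist'): print(n,get_calibration(n))
print(state())
for n in('scene','top'):
    a,d=read_camera(n); save(n+'0.png',a); np.savez(n+'0.npz',a=a,d=d)
E
```

```text
pics
scene {'camera_matrix': array([[440.0493235 ,   0.        , 271.79957529],
       [  0.        , 440.0493235 , 216.55259733],
       [  0.        ,   0.        ,   1.        ]]), 'position': array([  54.67655563, -828.54850083,  940.77813512]), 'orientation': array([ 0.83219947,  0.00920618, -0.52235413])}
top {'camera_matrix': array([[427.3155602 ,   0.        , 279.97888048],
       [  0.        , 427.3155602 , 217.23422822],
       [  0.        ,   0.        ,   1.        ]]), 'position': array([ 384.81940909,   11.30137878, 1155.29739897]), 'orientation': array([ 0.11670197,  0.00382323, -1.57196299])}
wrist {'camera_matrix': array([[355.38231723,   0.        , 281.75067998],
       [  0.        , 355.38231723, 212.37152642],
       [  0.        ,   0.        ,   1.        ]]), 'hand_eye': array([[-1.88710031e-04,  9.55469137e-01,  2.95090991e-01,
         8.37431995e+01],
       [ 9.99999301e-01, -1.64243941e-04,  1.17129945e-03,
        -3.00139473e-01],
       [ 1.16760738e-03,  2.95091005e-01, -9.55468438e-01,
         1.96321925e+01],
       [ 0.00000000e+00,  0.00000000e+00,  0.00000000e+00,
         1.00000000e+00]])}
{'t': 0.0, 'joints': array([ 1.00741081e+00,  4.91549137e-01,  1.55945399e+00,  1.79241625e-05,
        1.09170955e+00, -1.05596496e-01]), 'qvel': array([ 4.66885187e-04,  6.19062055e-05, -1.41745277e-03,  1.03914351e-03,
        6.27722960e-04,  6.99036741e-04]), 'tau': array([ 7.56976715e-04, -6.12636995e+01, -2.58191568e+01,  6.92080893e-02,
        4.81750583e-02, -1.70724948e-04]), 'eef_pos': array([276.18517216, 560.62487954, 404.16654469]), 'tcp_rot': array([-3.14048054e+00, -1.33859725e-04,  2.68379528e+00]), 'ft_force': array([0.13928166, 0.23228894, 0.28233704]), 'moment': array([-0.00044562,  0.04138359,  0.02772799]), 'grip_force': 0.0, 'opening': 0.998772163523037}
```

View pics/scene0.png

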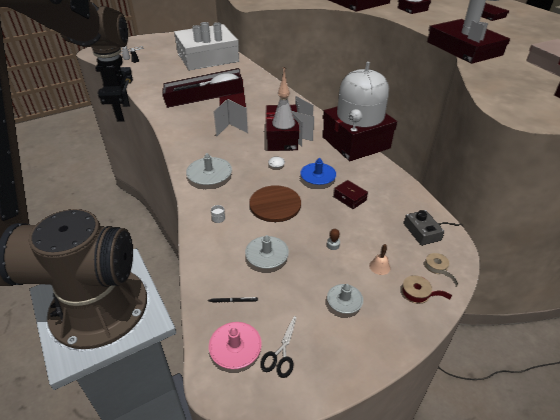

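View pics/top0.png

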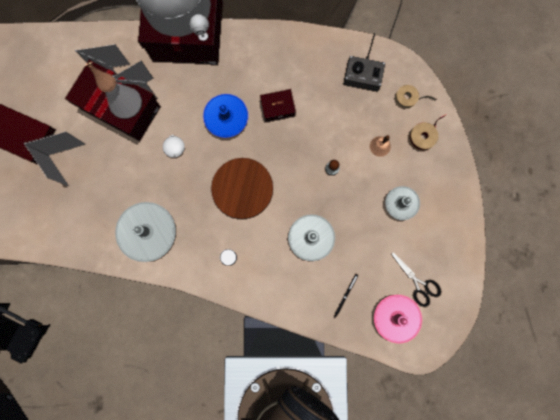

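The scene view shows all pieces upright. In the top view they are: board (242,188), large tier (146,232), medium (311,238), small (402,204), finial (333,167), egg cup (228,258), shell (174,147) and bell (381,145).

```bash
cat > m.py <<'E'
from h import *
from scipy.optimize import least_squares
f={n:np.load(n+'0.npz') for n in('scene','top')}
C={n:cloud(n,f[n]['d'].astype(float)) for n in f}
def circ(p,r=None):
    g=lambda q:np.hypot(p[:,0]-q[0],p[:,1]-q[1])-(q[2] if r is None else r)
    c=p.mean(0); return least_squares(g,[c[0],c[1],20],loss='soft_l1').x
top=C['top']
guess={k:top[v,u] for k,(u,v) in dict(board=(242,188),large=(125,232),medium=(295,238),small=(390,204),finial=(333,167),bell=(381,145),egg=(228,258),shell=(174,147),blue=(215,125),pink=(390,330),box=(278,105)).items()}
for k,g in guess.items():
  print(k,g.round())
  for n in C:
    P=C[n].reshape(-1,3); P=P[f[n]['d'].ravel()>0]
    q=P[np.hypot(*(P[:,:2]-g[:2]).T)<110]
    lo=9 if k=='board' else 8
    R_={'board':95,'large':95,'medium':75,'small':60}.get(k,50)
    # iteratively centre
    c=g[:2].copy()
    for _ in range(15):
        s=q[(np.hypot(*(q[:,:2]-c).T)<R_)&(q[:,2]>lo)&(q[:,2]<(35 if R_>50 else 200))]
        c=(s[:,:2].min(0)+s[:,:2].max(0))/2
    print(' ',n,'bbox c',c.round(1),'size',np.ptp(s[:,:2],axis=0).round(0),'z med/max',np.median(s[:,2]).round(1),q[np.hypot(*(q[:,:2]-c).T)<40][:,2].max().round(1))
E
python3 m.py
```

```text
board [598. 118.  17.]
  scene bbox c [597.5 116. ] size [167. 172.] z med/max 16.1 21.9
  top bbox c [599.3 121.4] size [166. 169.] z med/max 15.0 22.5
large [479. 429.  19.]
  scene bbox c [480.2 388.5] size [162. 137.] z med/max 22.2 98.6
  top bbox c [480.8 388.8] size [158. 137.] z med/max 21.3 96.4
medium [462. -24.  22.]
  scene bbox c [462.7 -69.1] size [124. 127.] z med/max 22.5 89.4
  top bbox c [463.9 -66.9] size [120. 122.] z med/max 21.1 86.4
small [ 554. -280.   18.]
  scene bbox c [ 556.2 -314.8] size [93. 92.] z med/max 22.8 80.8
  top bbox c [ 557.  -311.6] size [90. 93.] z med/max 21.2 80.0
finial [ 646. -124.   58.]
  scene bbox c [ 652.4 -131.2] size [37. 36.] z med/max 29.4 65.0
  top bbox c [ 652.2 -124.5] size [33. 36.] z med/max 50.2 64.3
bell [ 711. -256.   36.]
  scene bbox c [ 712.9 -266.2] size [47. 48.] z med/max 32.5 93.1
  top bbox c [ 716.3 -259.8] size [46. 50.] z med/max 32.7 92.8
egg [409. 153.  25.]
  scene bbox c [411.3 150.1] size [44. 47.] z med/max 27.5 43.9
  top bbox c [411.7 153.9] size [41. 42.] z med/max 25.8 42.4
shell [708. 302.  31.]
  scene bbox c [714.6 301.1] size [60. 55.] z med/max 21.9 30.4
  top bbox c [716.1 310.2] size [62. 59.] z med/max 21.5 31.2
blue [774. 194.  18.]
  scene bbox c [786.3 177.9] size [98. 97.] z med/max 23.5 86.9
  top bbox c [786.7 178.2] size [98. 97.] z med/max 21.6 89.0
pink [ 223. -270.   19.]
  scene bbox c [ 240.6 -280.8] size [98. 99.] z med/max 22.5 89.6
  top bbox c [ 238.8 -275.4] size [96. 96.] z med/max 21.0 86.8
box [821.  20.  42.]
  scene bbox c [826.3  18.4] size [82. 96.] z med/max 35.6 42.3
  top bbox c [828.5  23.7] size [80. 94.] z med/max 35.4 42.4
```

>>> arm_command(
  rows=[
    [[-0.2, -0.05, 0.05, 0, 0, 0.018, 1], [-0.4, -0.1, 0.1, 0, 0, 0.036, 1], [-0.6, -0.15, 0.15, 0, 0, 0.054, 1], [-0.75, -0.18, 0.2, 0, 0, 0.073, 1], [-0.867, -0.213, 0.2, 0, 0, 0.092, 1], [-0.867, -0.213, 0.2, 0, 0, 0.111, 1], [-0.867, -0.213, 0.2, 0, 0, 0.13, 1], [-0.867, -0.213, 0.2, 0, 0, 0.149, 1], [-0.867, -0.213, 0.2, 0, 0, 0.166, 1], [-0.867, -0.213, 0.2, 0, 0, 0.1772, 1]],
  ],
)

```text
t: 0.93
eef_pos: [378.8, 474.4, 374.4]
tcp_rot: [-3.141, 0.0, 1.564]
ft_force: [-0.0, -0.3, -0.4]
opening: 1.002
grip_force: 0.0
```

>>> arm_command(
  rows=[
    [[-0.2, 0.2, 0.1, 0, 0, 0, 1], [-0.4, 0.4, 0.2, 0, 0, 0, 1], [-0.573, 0.6, 0.23, 0, 0, 0, 1], [-0.573, 0.68, 0.23, 0, 0, 0, 1], [-0.573, 0.68, 0.23, 0, 0, 0, 1], [-0.573, 0.68, 0.23, 0, 0, 0, 1]],
  ],
)

```text
t: 1.43
eef_pos: [481.2, 388.1, 339.8]
tcp_rot: [-3.141, 0.0, 1.569]
ft_force: [0.4, -0.1, -0.1]
opening: 1.001
grip_force: 0.0
```

Run:
```python
from h import *
s=state(); a,d=read_camera('wrist'); save('w1.png',a); np.savez('w1.npz',a=a,d=d,p=s['eef_pos'],r=s['tcp_rot'])
print(s['t'],s['eef_pos'],s['tcp_rot'],s['joints'])
P=cloud('wrist',d.astype(float),s); P=P[d>0].reshape(-1,3)
for lo,hi in[(-5,5),(15,30),(60,75),(75,85),(85,110)]:
    q=P[(P[:,2]>lo)&(P[:,2]<hi)]; q=q[np.hypot(*(q[:,:2]-[480,388]).T)<95]
    print(lo,len(q),q.min(0).round(1),q.max(0).round(1),((q.min(0)+q.max(0))/2).round(1),np.median(q[:,2]))
```

```text
1.4333 [481.16540154 388.10074041 339.75237907] [-3.14083198e+00  2.81578681e-04  1.56877497e+00] [5.71912962e-01 5.49909686e-01 1.64602702e+00 2.17588570e-04
 9.46447633e-01 5.73807160e-01]
-5 9096 [385.1 343.5  -2.4] [574.8 482.3   3.1] [4.800e+02 4.129e+02 4.000e-01] 0.4734940307855027
15 23330 [399.8 293.1  19.5] [559.7 452.2  30. ] [479.8 372.7  24.7] 22.385205196242026
60 206 [467.2 375.6  60.2] [492.3 385.7  75. ] [479.7 380.7  67.6] 67.98917679980337
75 524 [467.  359.9  75.1] [492.6 385.5  85. ] [479.8 372.7  80.1] 80.443534343241
85 463 [470.9 364.   85.1] [488.  381.6  96.7] [479.4 372.8  90.9] 89.81661838558179
```

View pics/w1.png

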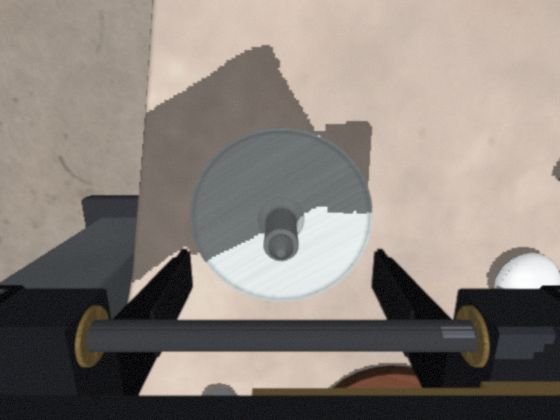

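The wrist view shows the large tier's column at about (281,245), midway between the fingers. The dish, shoulder and spigot fits all give (479.8, 372.7), with the right sizes and heights. I'll grasp it now.

>>> arm_command(
  rows=[
    [[-0.06, -0.005, 0.08, 0, 0, 0, 1], [-0.103, -0.009, 0.2, 0, 0, 0, 1], [-0.103, -0.009, 0.33, 0, 0, 0, 1], [-0.103, -0.009, 0.46, 0, 0, 0, 1], [-0.103, -0.009, 0.58, 0, 0, 0, 1], [-0.103, -0.009, 0.68, 0, 0, 0, 1], [-0.103, -0.009, 0.74, 0, 0, 0, 1], [-0.103, -0.009, 0.76, 0, 0, 0, 1], [-0.103, -0.009, 0.76, 0, 0, 0, 1], [-0.103, -0.009, 0.76, 0, 0, 0, 1]],
  ],
)

```text
t: 2.32
eef_pos: [479.2, 373.5, 227.0]
tcp_rot: [3.141, -0.001, 1.571]
ft_force: [-0.0, 0.5, 0.7]
opening: 0.999
grip_force: 0.0
```

>>> arm_command(
  rows=[
    [[0, 0, 0, 0, 0, 0, -1], [0, 0, 0, 0, 0, 0, -1], [0, 0, 0, 0, 0, 0, -1], [0, 0, 0, 0, 0, 0, -1], [0, 0, 0, 0, 0, 0, -1], [0, 0, 0, 0, 0, 0, -1], [0, 0, 0, 0, 0, 0, -1], [0, 0, 0, 0, 0, 0, -1]],
  ],
)

```text
t: 2.98
eef_pos: [479.4, 373.1, 226.3]
tcp_rot: [3.142, -0.0, 1.57]
ft_force: [0.7, -0.7, -0.0]
opening: 0.497
grip_force: 0.0
```

>>> arm_command(
  rows=[
    [[0, 0, 0, 0, 0, 0, -1], [0, 0, 0, 0, 0, 0, -1], [0, 0, 0, 0, 0, 0, -1], [0, 0, 0, 0, 0, 0, -1], [0, 0, 0, 0, 0, 0, -1], [0, 0, 0, 0, 0, 0, -1]],
  ],
)

```text
t: 3.48
eef_pos: [479.4, 373.1, 226.2]
tcp_rot: [3.141, -0.0, 1.57]
ft_force: [1.2, 0.5, -2.0]
opening: 0.27
grip_force: 30.0
```

>>> arm_command(
  rows=[
    [[0, 0, -0.03, 0, 0, 0, -1], [0, 0, -0.12, 0, 0, 0, -1], [0, 0, -0.25, 0, 0, 0, -1], [0, 0, -0.4, 0, 0, 0, -1], [0, 0, -0.55, 0, 0, 0, -1], [0, 0, -0.67, 0, 0, 0, -1], [0, 0, -0.72, 0, 0, 0, -1], [0, 0, -0.72, 0, 0, 0, -1]],
  ],
)

```text
t: 4.15
eef_pos: [479.3, 373.1, 335.8]
tcp_rot: [3.14, -0.001, 1.57]
ft_force: [0.2, 0.7, -3.7]
opening: 0.273
grip_force: 30.0
```

Run:
```python
from h import *
s=state(); print(s)
for n in('wrist','top'):
  a,d=read_camera(n); save(n+'2.png',a); np.savez(n+'2.npz',a=a,d=d,p=s['eef_pos'],r=s['tcp_rot'])
  P=cloud(n,d.astype(float),s)
  m=(abs(P[...,2]-16)<4)&(np.hypot(P[...,0]-598,P[...,1]-119)<110)&(d>0)
  rgb=a.astype(float); m&=(rgb[...,0]>rgb[...,2]*1.4)&(rgb[...,0]<150)
  q=P[m]; print(n,len(q),q.min(0),q.max(0)) if len(q) else print(n,0)
```

```text
{'t': 4.15, 'joints': array([5.52717964e-01, 5.40347055e-01, 1.67825804e+00, 4.42757401e-05,
       9.20620187e-01, 5.53036417e-01]), 'qvel': array([-0.00142683,  0.0356295 ,  0.03246068, -0.00034969, -0.0374001 ,
        0.00150877]), 'tau': array([ 4.16108966e-02, -6.50223541e+01, -2.42374688e+01,  6.87474199e-02,
        4.50416682e-01, -1.28484808e-03]), 'eef_pos': array([479.28661532, 373.08100761, 335.75059785]), 'tcp_rot': array([ 3.13959672e+00, -1.27355950e-03,  1.57045239e+00]), 'ft_force': array([ 0.18616994,  0.67559339, -3.71881402]), 'moment': array([-0.06760349,  0.03040665,  0.02377327]), 'grip_force': 29.991901516914368, 'opening': 0.2725785793300199}
wrist 336 [639.01614971 162.4259334   12.21176091] [667.96939403 190.11018964  18.50585789]
top 2699 [516.45677599  36.99490105  12.00976883] [682.18152762 202.7842012   19.92974709]
```

```bash
cat > fit.py <<'E'
from h import *
from scipy.optimize import least_squares
def disc(P,d,g,zlo,zhi,r,ext=None):
    """circle fit of silhouette of the top-face points, known radius"""
    m=((P[...,2]>zlo)&(P[...,2]<zhi)&(np.hypot(P[...,0]-g[0],P[...,1]-g[1])<r+25)&(d>0)).astype(np.uint8)
    m=cv2.morphologyEx(m,cv2.MORPH_CLOSE,np.ones((3,3)))
    n,l,s,_=cv2.connectedComponentsWithStats(m); k=1+s[1:,4].argmax(); m=(l==k).astype(np.uint8)
    q=P[m>0][:,:2]; q=q[np.isfinite(q).all(1)]
    h=cv2.convexHull(q.astype(np.float32))[:,0]
    f=least_squares(lambda c:np.hypot(h[:,0]-c[0],h[:,1]-c[1])-c[2],[*g,r],loss='soft_l1',f_scale=1.).x
    return f.round(1),len(q),np.median(P[m>0][:,2]).round(1)
if __name__=='__main__':
  for n in('scene','top'):
    f=np.load(n+'0.npz'); d=f['d'].astype(float); P=cloud(n,d)
    for k,g,lo,hi,r in[('large',(480,373),13,35,80),('board',(598,118),8,24,85),('medium',(463,-68),13,35,62),('small',(556,-313),13,35,46)]:
        print(n,k,disc(P,d,g,lo,hi,r))
  f=np.load('w1.npz'); d=f['d'].astype(float); P=cloud('wrist',d,dict(eef_pos=f['p'],tcp_rot=f['r']))
  print('w large',disc(P,d,(480,373),13,35,80))
E
python3 fit.py
```

```text
scene large (array([481.4, 373.8,  80.4]), 913, np.float64(22.4))
scene board (array([599.9, 117. ,  84.1]), 1474, np.float64(16.1))
scene medium (array([463.5, -69.6,  61.3]), 975, np.float64(22.5))
scene small (array([ 555.9, -315.2,   46. ]), 701, np.float64(22.8))
top large (array([480. , 376.4,  79.7]), 2701, np.float64(21.3))
top board (array([599.2, 120.3,  84.3]), 3018, np.float64(15.0))
top medium (array([463.2, -66.1,  61.6]), 1620, np.float64(21.1))
top small (array([ 555.9, -311.1,   45.6]), 812, np.float64(21.2))
w large (array([479.6, 372.2,  80. ]), 23519, np.float64(22.4))
```

>>> arm_command(
  rows=[
    [[-0.06, 0.03, 0, 0, 0, 0, -1], [-0.18, 0.09, 0, 0, 0, 0, -1], [-0.32, 0.15, 0, 0, 0, 0, -1], [-0.46, 0.22, 0, 0, 0, 0, -1], [-0.6, 0.28, 0, 0, 0, 0, -1], [-0.72, 0.33, 0, 0, 0, 0, -1], [-0.82, 0.38, 0, 0, 0, 0, -1], [-0.86, 0.4, 0, 0, 0, 0, -1]],
  ],
)

```text
t: 4.92
eef_pos: [540.2, 241.7, 333.0]
tcp_rot: [-3.14, 0.001, 1.569]
ft_force: [0.4, 0.4, -4.8]
opening: 0.269
grip_force: 30.0
```

>>> arm_command(
  rows=[
    [[-0.1, 0.04, 0, 0, 0, 0, -1], [-0.22, 0.1, 0, 0, 0, 0, -1], [-0.36, 0.17, 0, 0, 0, 0, -1], [-0.5, 0.23, 0, 0, 0, 0, -1], [-0.64, 0.29, 0, 0, 0, 0, -1], [-0.75, 0.35, 0.05, 0, 0, 0, -1], [-0.82, 0.38, 0.1, 0, 0, 0, -1], [-0.85, 0.393, 0.15, 0, 0, 0, -1], [-0.85, 0.393, 0.2, 0, 0, 0, -1], [-0.85, 0.393, 0.2, 0, 0, 0, -1]],
  ],
)

```text
t: 5.75
eef_pos: [597.6, 117.0, 302.1]
tcp_rot: [-3.138, 0.0, 1.57]
ft_force: [0.4, -0.2, -3.6]
opening: 0.272
grip_force: 30.0
```

Run:
```python
from fit import *
s=state(); print(s['eef_pos'],s['tcp_rot'],s['ft_force'])
for n in('scene','top'):
  a,d=read_camera(n); d=d.astype(float); P=cloud(n,d); z=s['eef_pos'][2]-226.3
  print(n,disc(P,d,s['eef_pos'][:2],z+13,z+35,80)); save(n+'3.png',a)
```

```text
[597.6388229  116.99272265 302.05236615] [-3.13810104e+00  3.49005393e-05  1.57043575e+00] [ 0.36787284 -0.17952145 -3.63329909]
scene (array([596.1, 116.5,  79.9]), 1099, np.float64(98.2))
top (array([-320078.3, 1637070.1, 1668129.2]), 359, np.float64(98.4))
```

>>> arm_command(
  rows=[
    [[0, 0.005, 0.06, 0, 0, 0, -1], [0, 0.005, 0.14, 0, 0, 0, -1], [0, 0.005, 0.22, 0, 0, 0, -1], [0, 0.005, 0.29, 0, 0, 0, -1], [0, 0.005, 0.34, 0, 0, 0, -1], [0, 0.005, 0.37, 0, 0, 0, -1], [0, 0.005, 0.38, 0, 0, 0, -1], [0, 0.005, 0.38, 0, 0, 0, -1]],
  ],
)

```text
t: 6.52
eef_pos: [599.0, 116.5, 246.9]
tcp_rot: [-3.141, -0.0, 1.57]
ft_force: [-0.4, 0.8, -4.5]
opening: 0.267
grip_force: 30.0
```

Run:
```python
from fit import *
s=state(); print(s['eef_pos'],s['tcp_rot'],s['ft_force'])
for n in('scene','top'):
  a,d=read_camera(n); d=d.astype(float); P=cloud(n,d); z=s['eef_pos'][2]-226.3
  print(n,disc(P,d,s['eef_pos'][:2],z+13,z+35,80)); save(n+'4.png',a)
```

```text
[599.03061001 116.53871488 246.85216348] [-3.14117327e+00 -4.59406372e-05  1.57036974e+00] [-0.38956529  0.83846971 -4.47173691]
scene (array([597.6, 115. ,  80.3]), 1072, np.float64(42.9))
top (array([599.2, 118.2,  78. ]), 315, np.float64(42.6))
```

View pics/scene4.png

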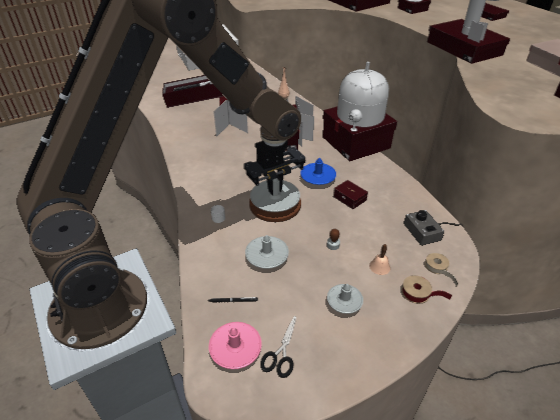

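The scene view shows the large tier hovering over the board. Compared locally, it sits about 1–2 mm short in +X and +Y, so I'll correct that and lower it.

>>> arm_command(
  rows=[
    [[0.006, 0.004, 0.0, 0, 0, 0, -1], [0.013, 0.008, 0.007, 0, 0, 0, -1], [0.013, 0.008, 0.014, 0, 0, 0, -1], [0.013, 0.008, 0.02, 0, 0, 0, -1], [0.013, 0.008, 0.024, 0, 0, 0, -1], [0.013, 0.008, 0.024, 0, 0, 0, -1], [0.013, 0.008, 0.024, 0, 0, 0, -1]],
  ],
)

```text
t: 7.2
eef_pos: [600.2, 118.5, 243.6]
tcp_rot: [-3.142, -0.0, 1.57]
ft_force: [-0.5, -0.8, -4.4]
opening: 0.266
grip_force: 30.0
```

>>> arm_command(
  rows=[
    [[0, 0, 0.004, 0, 0, 0, -1], [0, 0, 0.007, 0, 0, 0, -1], [0, 0, 0.01, 0, 0, 0, -1], [0, 0, 0.01, 0, 0, 0, -1], [0, 0, 0.01, 0, 0, 0, -1]],
  ],
)

```text
t: 7.62
eef_pos: [600.2, 118.5, 242.2]
tcp_rot: [3.141, -0.0, 1.57]
ft_force: [-0.1, -0.7, -3.5]
opening: 0.272
grip_force: 30.0
```

>>> arm_command(
  rows=[
    [[0, 0, 0.003, 0, 0, 0, -1], [0, 0, 0.005, 0, 0, 0, -1], [0, 0, 0.005, 0, 0, 0, -1], [0, 0, 0.005, 0, 0, 0, -1]],
  ],
)

```text
t: 7.95
eef_pos: [600.2, 118.5, 242.2]
tcp_rot: [3.141, -0.0, 1.57]
ft_force: [-1.9, -1.4, 6.1]
opening: 0.269
grip_force: 30.0
```

>>> arm_command(
  rows=[
    [[0, 0, 0, 0, 0, 0, -0.3], [0, 0, 0, 0, 0, 0, 0], [0, 0, 0, 0, 0, 0, 0.3], [0, 0, 0, 0, 0, 0, 0.6], [0, 0, 0, 0, 0, 0, 0.6], [0, 0, 0, 0, 0, 0, 0.6], [0, 0, 0, 0, 0, 0, 0.6]],
  ],
)

```text
t: 8.53
eef_pos: [600.2, 118.5, 241.3]
tcp_rot: [-3.142, -0.0, 1.57]
ft_force: [-1.1, -0.0, 0.0]
opening: 0.702
grip_force: 0.0
```

>>> arm_command(
  rows=[
    [[0, 0, -0.1, 0, 0, 0, 0.6], [0, 0, -0.25, 0, 0, 0, 0.6], [0, 0, -0.42, 0, 0, 0, 0.6], [0, 0, -0.6, 0, 0, 0, 0.6], [0, 0, -0.75, 0, 0, 0, 0.6], [0, 0, -0.8, 0, 0, 0, 0.6], [0, 0, -0.8, 0, 0, 0, 0.6], [0, 0, -0.8, 0, 0, 0, 0.6]],
  ],
)

```text
t: 9.2
eef_pos: [600.0, 118.5, 360.7]
tcp_rot: [-3.141, -0.0, 1.57]
ft_force: [-0.5, 0.2, -0.5]
opening: 0.802
grip_force: 0.0
```

```bash
cat > col.py <<'E'
from fit import *
def col(P,d,g,z,tag=''):
    """column seen by wrist: spigot/shoulder bbox centres, z = origin height, shoulder h"""
    z0,h=z
    q=P[d>0]; q=q[np.hypot(*(q[:,:2]-g).T)<40]
    for lo,hi in[(h-12,h-3),(h-3,h+3),(h+3,h+25)]:
        p=q[(q[:,2]>z0+lo)&(q[:,2]<z0+hi)]
        if len(p): print(tag,lo,len(p),'c',((p.min(0)+p.max(0))/2).round(1),'size',np.ptp(p,axis=0).round(1),'z',np.median(p[:,2]).round(1))
E
python3 - <<'E'
from col import *
s=state(); a,d=read_camera('wrist'); d=d.astype(float); save('w5.png',a); P=cloud('wrist',d,s); print(s['eef_pos'],s['tcp_rot'])
col(P,d,(600,118),(16,80)); print(disc(P,d,(600,118),30,48,80)); print(disc(P,d,(600,118),8,48,85))
E
```

```text
[599.95284606 118.46462527 360.68819078] [-3.14119570e+00 -1.24208220e-05  1.57042316e+00]
 68 101 c [600.1 125.9  88.4] size [24.7  9.9  8.9] z 88.3
 77 477 c [599.8 117.9  96. ] size [24.9 25.9  5.8] z 96.3
 83 492 c [599.8 117.9 105.9] size [17.1 17.7 13.8] z 105.6
(array([599.9, 117.5,  80. ]), 23914, np.float64(38.4))
(array([599.6, 120. ,  81.7]), 24588, np.float64(38.3))
```

View pics/w5.png

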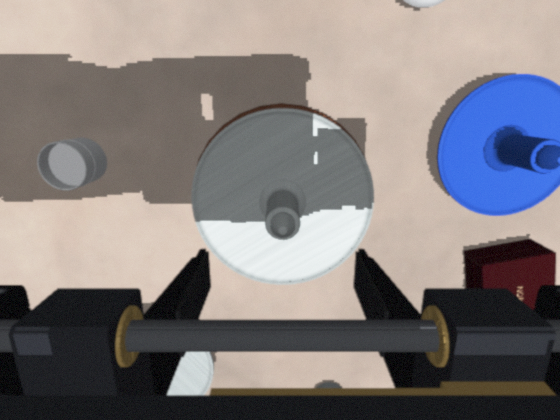

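The large tier stands concentric on the board, and the wrist camera agrees with the jaw position to 0.5 mm. Next is the medium tier.

>>> arm_command(
  rows=[
    [[-0.12, -0.1, 0, 0, 0, 0, 0.3], [-0.32, -0.24, 0, 0, 0, 0, 0.3], [-0.5, -0.38, 0, 0, 0, 0, 0.3], [-0.62, -0.46, 0, 0, 0, 0, 0.3]],
  ],
)

```text
t: 9.58
eef_pos: [529.2, 24.1, 359.6]
tcp_rot: [-3.138, -0.0, 1.57]
ft_force: [0.6, -0.3, 0.6]
opening: 0.654
grip_force: 0.0
```

>>> arm_command(
  rows=[
    [[-0.2, -0.14, 0.03, 0, 0, 0, 0.3], [-0.38, -0.28, 0.06, 0, 0, 0, 0.3], [-0.52, -0.4, 0.1, 0, 0, 0, 0.3], [-0.58, -0.453, 0.1, 0, 0, 0, 0.3], [-0.58, -0.453, 0.1, 0, 0, 0, 0.3], [-0.58, -0.453, 0.1, 0, 0, 0, 0.3]],
  ],
)

```text
t: 10.08
eef_pos: [463.5, -61.6, 346.0]
tcp_rot: [-3.141, -0.0, 1.569]
ft_force: [0.5, 0.6, 0.2]
opening: 0.649
grip_force: 0.0
```

Run:
```python
from col import *
s=state(); a,d=read_camera('wrist'); d=d.astype(float); save('w6.png',a); P=cloud('wrist',d,s); print(s['eef_pos'],s['tcp_rot'],s['opening'])
col(P,d,(463,-68),(0,72)); print(disc(P,d,(463,-68),13,35,62))
```

```text
[463.52934637 -61.59991733 345.99523334] [-3.14105897e+00 -4.00840632e-04  1.56900621e+00] 0.6494429416185182
 60 107 c [463.3 -62.   64.5] size [24.9 10.2  8.9] z 64.6
 69 432 c [462.9 -70.1  71.9] size [25.3 25.5  5.7] z 72.3
 75 450 c [462.9 -70.4  82.1] size [17.2 18.7 14.1] z 81.6
(array([463.1, -70.5,  61.9]), 13470, np.float64(22.5))
```

>>> arm_command(
  rows=[
    [[-0.04, -0.003, 0.08, 0, 0, 0, 0.3], [-0.057, -0.003, 0.22, 0, 0, 0, 0.3], [-0.057, -0.003, 0.36, 0, 0, 0, 0.3], [-0.057, -0.003, 0.5, 0, 0, 0, 0.3], [-0.057, -0.003, 0.64, 0, 0, 0, 0.3], [-0.057, -0.003, 0.75, 0, 0, 0, 0.3], [-0.057, -0.003, 0.81, 0, 0, 0, 0.3], [-0.057, -0.003, 0.827, 0, 0, 0, 0.3], [-0.057, -0.003, 0.827, 0, 0, 0, 0.3], [-0.057, -0.003, 0.827, 0, 0, 0, 0.3]],
  ],
)

```text
t: 10.97
eef_pos: [463.1, -69.7, 222.8]
tcp_rot: [3.141, 0.0, 1.571]
ft_force: [0.5, 0.4, 0.2]
opening: 0.649
grip_force: 0.0
```

>>> arm_command(
  rows=[
    [[0, 0, 0, 0, 0, 0, -1], [0, 0, 0, 0, 0, 0, -1], [0, 0, 0, 0, 0, 0, -1], [0, 0, 0, 0, 0, 0, -1], [0, 0, 0, 0, 0, 0, -1], [0, 0, 0, 0, 0, 0, -1], [0, 0, 0, 0, 0, 0, -1], [0, 0, 0, 0, 0, 0, -1]],
  ],
)

```text
t: 11.63
eef_pos: [462.8, -70.1, 222.4]
tcp_rot: [3.141, 0.0, 1.57]
ft_force: [1.1, 0.6, 2.4]
opening: 0.271
grip_force: 30.0
```

>>> arm_command(
  rows=[
    [[0, 0, -0.03, 0, 0, 0, -1], [0, 0, -0.12, 0, 0, 0, -1], [0, 0, -0.26, 0, 0, 0, -1], [0, 0, -0.42, 0, 0, 0, -1], [0, 0, -0.58, 0, 0, 0, -1], [0, 0, -0.74, 0, 0, 0, -1], [0, 0, -0.87, 0, 0, 0, -1], [0, 0, -0.94, 0, 0, 0, -1], [0, 0, -0.95, 0, 0, 0, -1]],
  ],
)

```text
t: 12.38
eef_pos: [462.5, -69.9, 366.7]
tcp_rot: [3.139, 0.001, 1.57]
ft_force: [-0.3, -0.1, -2.9]
opening: 0.269
grip_force: 30.0
```

>>> arm_command(
  rows=[
    [[0.05, 0.04, 0, 0, 0, 0, -1], [0.15, 0.11, 0, 0, 0, 0, -1], [0.28, 0.2, 0, 0, 0, 0, -1], [0.42, 0.3, 0, 0, 0, 0, -1], [0.54, 0.39, 0, 0, 0, 0, -1], [0.61, 0.44, 0, 0, 0, 0, -1], [0.63, 0.46, 0, 0, 0, 0, -1]],
  ],
)

```text
t: 12.97
eef_pos: [532.5, 26.2, 363.5]
tcp_rot: [-3.14, -0.0, 1.572]
ft_force: [-0.3, -0.2, -3.2]
opening: 0.266
grip_force: 30.0
```

>>> arm_command(
  rows=[
    [[0.06, 0.04, 0, 0, 0, 0, -1], [0.17, 0.12, 0, 0, 0, 0, -1], [0.3, 0.22, 0, 0, 0, 0, -1], [0.43, 0.32, 0, 0, 0, 0, -1], [0.54, 0.4, 0, 0, 0, 0, -1], [0.6, 0.445, 0, 0, 0, 0, -1], [0.624, 0.455, 0, 0, 0, 0, -1], [0.624, 0.455, 0, 0, 0, 0, -1], [0.624, 0.455, 0, 0, 0, 0, -1]],
  ],
)

```text
t: 13.72
eef_pos: [599.5, 117.4, 364.6]
tcp_rot: [-3.141, 0.0, 1.57]
ft_force: [0.2, -1.0, -3.0]
opening: 0.268
grip_force: 30.0
```

Run:
```python
from col import *
s=state();print(s['eef_pos'],s['tcp_rot'],s['ft_force'])
a,d=read_camera('scene'); save('s7.png',a[120:260,180:380].repeat(3,0).repeat(3,1))
```

```text
[599.52914891 117.36899694 364.59213016] [-3.14060753e+00  2.22427566e-04  1.57013308e+00] [ 0.19809979 -1.02838754 -3.04607398]
```

View pics/s7.png

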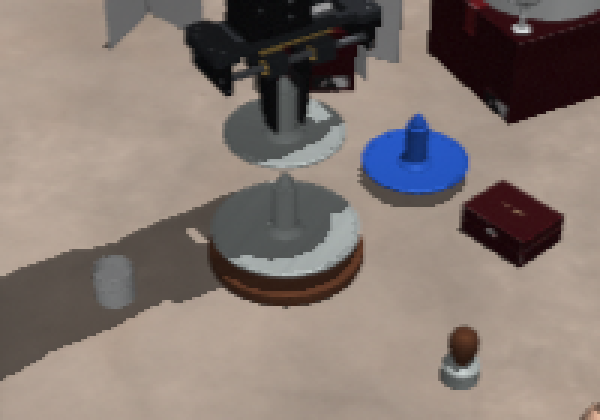

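The crop shows the medium tier straight above the large tier's spigot. I'll lower it to just above contact.

>>> arm_command(
  rows=[
    [[0.004, 0.004, 0.04, 0, 0, 0, -1], [0.004, 0.004, 0.1, 0, 0, 0, -1], [0.004, 0.004, 0.15, 0, 0, 0, -1], [0.004, 0.004, 0.18, 0, 0, 0, -1], [0.004, 0.004, 0.19, 0, 0, 0, -1], [0.004, 0.004, 0.19, 0, 0, 0, -1], [0.004, 0.004, 0.19, 0, 0, 0, -1]],
  ],
)

```text
t: 14.35
eef_pos: [600.7, 118.6, 336.3]
tcp_rot: [3.142, -0.0, 1.57]
ft_force: [0.7, 0.1, -3.7]
opening: 0.272
grip_force: 30.0
```

>>> arm_command(
  rows=[
    [[-0.004, -0.004, 0, 0, 0, 0, -1], [-0.004, -0.004, 0.012, 0, 0, 0, -1], [-0.004, -0.004, 0.026, 0, 0, 0, -1], [-0.004, -0.004, 0.04, 0, 0, 0, -1], [-0.004, -0.004, 0.053, 0, 0, 0, -1], [-0.004, -0.004, 0.066, 0, 0, 0, -1], [-0.004, -0.004, 0.073, 0, 0, 0, -1], [-0.004, -0.004, 0.073, 0, 0, 0, -1]],
  ],
)

```text
t: 15.02
eef_pos: [600.0, 118.0, 325.1]
tcp_rot: [-3.141, -0.0, 1.57]
ft_force: [-0.1, 0.2, -2.7]
opening: 0.267
grip_force: 30.0
```

No contact forces yet, and 6.7 mm is left to the shoulder.

>>> arm_command(
  rows=[
    [[0, 0, 0.012, 0, 0, 0, -1], [0, 0, 0.024, 0, 0, 0, -1], [0, 0, 0.034, 0, 0, 0, -1], [0, 0, 0.04, 0, 0, 0, -1], [0, 0, 0.04, 0, 0, 0, -1], [0, 0, 0.04, 0, 0, 0, -1]],
  ],
)

```text
t: 15.52
eef_pos: [600.0, 118.0, 319.3]
tcp_rot: [-3.142, -0.0, 1.57]
ft_force: [-0.3, -0.1, -2.9]
opening: 0.27
grip_force: 30.0
```

>>> arm_command(
  rows=[
    [[0, 0, 0.003, 0, 0, 0, -1], [0, 0, 0.005, 0, 0, 0, -1], [0, 0, 0.005, 0, 0, 0, -1], [0, 0, 0.005, 0, 0, 0, -1]],
  ],
)

```text
t: 15.85
eef_pos: [600.0, 118.0, 318.7]
tcp_rot: [3.141, -0.0, 1.57]
ft_force: [-0.8, 1.1, -2.9]
opening: 0.27
grip_force: 30.0
```

>>> arm_command(
  rows=[
    [[0, 0, 0.002, 0, 0, 0, -1], [0, 0, 0.004, 0, 0, 0, -1], [0, 0, 0.004, 0, 0, 0, -1], [0, 0, 0.004, 0, 0, 0, -1]],
  ],
)

```text
t: 16.18
eef_pos: [600.0, 118.0, 318.4]
tcp_rot: [3.141, -0.0, 1.57]
ft_force: [-2.2, -1.3, 2.7]
opening: 0.27
grip_force: 30.0
```

>>> arm_command(
  rows=[
    [[0, 0, 0, 0, 0, 0, -0.3], [0, 0, 0, 0, 0, 0, 0], [0, 0, 0, 0, 0, 0, 0.3], [0, 0, 0, 0, 0, 0, 0.3], [0, 0, 0, 0, 0, 0, 0.3], [0, 0, 0, 0, 0, 0, 0.3], [0, 0, 0, 0, 0, 0, 0.3]],
  ],
)

```text
t: 16.77
eef_pos: [600.0, 118.1, 318.0]
tcp_rot: [3.142, -0.0, 1.57]
ft_force: [-0.3, 0.6, 0.1]
opening: 0.639
grip_force: 0.0
```

>>> arm_command(
  rows=[
    [[0, 0, -0.1, 0, 0, 0, 0.3], [0, 0, -0.25, 0, 0, 0, 0.3], [0, 0, -0.42, 0, 0, 0, 0.3], [0, 0, -0.6, 0, 0, 0, 0.3], [0, 0, -0.75, 0, 0, 0, 0.3], [0, 0, -0.8, 0, 0, 0, 0.3], [0, 0, -0.8, 0, 0, 0, 0.3], [0, 0, -0.8, 0, 0, 0, 0.3]],
  ],
)

```text
t: 17.43
eef_pos: [599.8, 118.0, 437.2]
tcp_rot: [-3.141, -0.0, 1.57]
ft_force: [-0.9, -0.7, 0.1]
opening: 0.653
grip_force: 0.0
```

Run:
```python
from col import *
s=state(); a,d=read_camera('wrist'); d=d.astype(float); save('w8.png',a); P=cloud('wrist',d,s); print(s['eef_pos'],s['tcp_rot'])
col(P,d,(600,118),(96,72)); print(disc(P,d,(600,118),109,131,62)); print(disc(P,d,(600,118),30,48,80))
```

```text
[599.81382767 117.99322213 437.24014283] [-3.14105750e+00 -3.77576529e-06  1.57039356e+00]
 60 103 c [599.5 125.  160.5] size [25.7 11.7  8.9] z 160.9
 69 462 c [599.6 118.  168. ] size [25.4 25.5  6. ] z 168.4
 75 475 c [599.6 118.2 178.1] size [17.5 17.3 14. ] z 177.6
(array([599.6, 117.7,  61.9]), 14229, np.float64(118.4))
(array([599.8, 117.6,  79.7]), 3613, np.float64(38.9))
```

Medium is seated: its shoulder is at z = 168 and it is concentric with the large tier. Now I'll go to the small tier.

>>> arm_command(
  rows=[
    [[-0.1, -0.01, 0, 0, 0, 0, 0.3], [-0.28, -0.03, 0, 0, 0, 0, 0.3], [-0.5, -0.05, 0, 0, 0, 0, 0.3], [-0.73, -0.08, 0, 0, 0, 0, 0.3], [-0.94, -0.1, 0, 0, 0, 0, 0.3]],
  ],
)

```text
t: 17.9
eef_pos: [584.3, -25.1, 436.6]
tcp_rot: [-3.139, -0.0, 1.571]
ft_force: [-0.2, 0.6, -0.2]
opening: 0.648
grip_force: 0.0
```

>>> arm_command(
  rows=[
    [[-0.23, -0.02, 0.05, 0, 0, 0, 0.3], [-0.46, -0.05, 0.12, 0, 0, 0, 0.3], [-0.7, -0.08, 0.2, 0, 0, 0, 0.3], [-0.94, -0.1, 0.3, 0, 0, 0, 0.3]],
  ],
)

```text
t: 18.23
eef_pos: [568.9, -166.2, 391.8]
tcp_rot: [-3.141, -0.0, 1.57]
ft_force: [1.2, -0.1, 0.0]
opening: 0.65
grip_force: 0.0
```

>>> arm_command(
  rows=[
    [[-0.23, -0.02, 0.1, 0, 0, 0, 0.3], [-0.46, -0.05, 0.2, 0, 0, 0, 0.3], [-0.68, -0.08, 0.3, 0, 0, 0, 0.3], [-0.85, -0.095, 0.34, 0, 0, 0, 0.3], [-0.94, -0.095, 0.34, 0, 0, 0, 0.3], [-0.94, -0.095, 0.34, 0, 0, 0, 0.3], [-0.94, -0.095, 0.34, 0, 0, 0, 0.3], [-0.94, -0.095, 0.34, 0, 0, 0, 0.3]],
  ],
)

```text
t: 18.9
eef_pos: [555.7, -304.0, 342.2]
tcp_rot: [3.142, -0.0, 1.571]
ft_force: [0.7, 0.6, 0.3]
opening: 0.646
grip_force: 0.0
```

Run:
```python
from col import *
s=state(); a,d=read_camera('wrist'); d=d.astype(float); save('w9.png',a); P=cloud('wrist',d,s); print(s['eef_pos'],s['tcp_rot'],s['opening'])
col(P,d,(555.5,-316),(0,64)); print(disc(P,d,(555,-316),13,35,46))
```

```text
[ 555.68990309 -303.99430436  342.21173345] [ 3.14153193e+00 -3.55652195e-04  1.57099818e+00] 0.646239984397605
 52 100 c [ 556.  -306.9   56.4] size [24.7  9.9  8.7] z 56.5
 61 417 c [ 555.7 -314.8   63.9] size [24.9 25.9  5.8] z 64.4
 67 436 c [ 556.  -314.7   73.8] size [17.5 17.6 13.5] z 73.5
(array([ 555.8, -315.2,   46. ]), 7113, np.float64(22.7))
```

>>> arm_command(
  rows=[
    [[-0.04, 0.002, 0.08, 0, 0, 0, 0.3], [-0.071, 0.002, 0.22, 0, 0, 0, 0.3], [-0.071, 0.002, 0.36, 0, 0, 0, 0.3], [-0.071, 0.002, 0.5, 0, 0, 0, 0.3], [-0.071, 0.002, 0.64, 0, 0, 0, 0.3], [-0.071, 0.002, 0.74, 0, 0, 0, 0.3], [-0.071, 0.002, 0.8, 0, 0, 0, 0.3], [-0.071, 0.002, 0.815, 0, 0, 0, 0.3], [-0.071, 0.002, 0.815, 0, 0, 0, 0.3], [-0.071, 0.002, 0.815, 0, 0, 0, 0.3]],
  ],
)

```text
t: 19.78
eef_pos: [556.2, -315.5, 220.4]
tcp_rot: [3.141, 0.0, 1.571]
ft_force: [0.5, -0.6, 0.4]
opening: 0.65
grip_force: 0.0
```

>>> arm_command(
  rows=[
    [[0, 0, 0, 0, 0, 0, -1], [0, 0, 0, 0, 0, 0, -1], [0, 0, 0, 0, 0, 0, -1], [0, 0, 0, 0, 0, 0, -1], [0, 0, 0, 0, 0, 0, -1], [0, 0, 0, 0, 0, 0, -1], [0, 0, 0, 0, 0, 0, -1], [0, 0, 0, 0, 0, 0, -1]],
  ],
)

```text
t: 20.45
eef_pos: [556.0, -315.6, 219.9]
tcp_rot: [3.141, 0.0, 1.57]
ft_force: [1.9, -0.6, 1.2]
opening: 0.269
grip_force: 30.0
```

>>> arm_command(
  rows=[
    [[0, 0, -0.03, 0, 0, 0, -1], [0, 0, -0.12, 0, 0, 0, -1], [0, 0, -0.26, 0, 0, 0, -1], [0, 0, -0.42, 0, 0, 0, -1], [0, 0, -0.58, 0, 0, 0, -1], [0, 0, -0.74, 0, 0, 0, -1], [0.03, 0, -0.87, 0, 0, 0, -1], [0.1, 0, -0.95, 0, 0, 0, -1]],
  ],
)

```text
t: 21.12
eef_pos: [555.8, -301.0, 364.4]
tcp_rot: [3.14, 0.001, 1.569]
ft_force: [-0.4, 0.3, -2.6]
opening: 0.267
grip_force: 30.0
```

>>> arm_command(
  rows=[
    [[0.12, 0.01, -0.08, 0, 0, 0, -1], [0.27, 0.02, -0.16, 0, 0, 0, -1], [0.45, 0.04, -0.24, 0, 0, 0, -1], [0.63, 0.06, -0.32, 0, 0, 0, -1], [0.81, 0.08, -0.4, 0, 0, 0, -1], [0.98, 0.1, -0.49, 0, 0, 0, -1]],
  ],
)

```text
t: 21.62
eef_pos: [570.6, -151.6, 435.6]
tcp_rot: [-3.14, -0.001, 1.571]
ft_force: [0.5, 0.3, -3.0]
opening: 0.268
grip_force: 30.0
```

>>> arm_command(
  rows=[
    [[0.18, 0.02, 0, 0, 0, 0, -1], [0.36, 0.04, 0, 0, 0, 0, -1], [0.54, 0.06, 0, 0, 0, 0, -1], [0.72, 0.08, 0, 0, 0, 0, -1], [0.9, 0.1, 0, 0, 0, 0, -1]],
  ],
)

```text
t: 22.03
eef_pos: [585.6, -16.7, 435.3]
tcp_rot: [-3.14, -0.0, 1.571]
ft_force: [1.0, -0.3, -2.9]
opening: 0.267
grip_force: 30.0
```

>>> arm_command(
  rows=[
    [[0.17, 0.015, 0, 0, 0, 0, -1], [0.34, 0.03, 0, 0, 0, 0, -1], [0.5, 0.05, 0, 0, 0, 0, -1], [0.65, 0.07, 0, 0, 0, 0, -1], [0.78, 0.08, 0, 0, 0, 0, -1], [0.87, 0.09, 0, 0, 0, 0, -1], [0.906, 0.093, 0, 0, 0, 0, -1], [0.906, 0.093, 0, 0, 0, 0, -1], [0.906, 0.093, 0, 0, 0, 0, -1]],
  ],
)

```text
t: 22.78
eef_pos: [599.9, 117.0, 435.6]
tcp_rot: [-3.141, 0.0, 1.571]
ft_force: [0.9, -0.6, -3.1]
opening: 0.27
grip_force: 30.0
```

>>> arm_command(
  rows=[
    [[0.002, 0, 0.04, 0, 0, 0, -1], [0.002, 0, 0.1, 0, 0, 0, -1], [0.002, 0, 0.15, 0, 0, 0, -1], [0.002, 0, 0.185, 0, 0, 0, -1], [0.002, 0, 0.195, 0, 0, 0, -1], [0.002, 0, 0.195, 0, 0, 0, -1], [0.002, 0, 0.195, 0, 0, 0, -1], [0.002, 0, 0.195, 0, 0, 0, -1]],
  ],
)

```text
t: 23.45
eef_pos: [600.1, 117.6, 406.9]
tcp_rot: [3.141, -0.0, 1.57]
ft_force: [0.3, 0.4, -2.6]
opening: 0.269
grip_force: 30.0
```

>>> arm_command(
  rows=[
    [[-0.002, 0, 0.012, 0, 0, 0, -1], [-0.002, 0, 0.026, 0, 0, 0, -1], [-0.002, 0, 0.04, 0, 0, 0, -1], [-0.002, 0, 0.053, 0, 0, 0, -1], [-0.002, 0, 0.066, 0, 0, 0, -1], [-0.002, 0, 0.078, 0, 0, 0, -1], [-0.002, 0, 0.08, 0, 0, 0, -1], [-0.002, 0, 0.08, 0, 0, 0, -1]],
  ],
)

```text
t: 24.12
eef_pos: [600.0, 117.3, 394.4]
tcp_rot: [-3.141, -0.0, 1.57]
ft_force: [0.2, -1.2, -2.6]
opening: 0.269
grip_force: 30.0
```

>>> arm_command(
  rows=[
    [[0, 0, 0.01, 0, 0, 0, -1], [0, 0, 0.022, 0, 0, 0, -1], [0, 0, 0.032, 0, 0, 0, -1], [0, 0, 0.037, 0, 0, 0, -1], [0, 0, 0.037, 0, 0, 0, -1], [0, 0, 0.037, 0, 0, 0, -1]],
  ],
)

```text
t: 24.62
eef_pos: [600.0, 117.3, 389.0]
tcp_rot: [-3.142, -0.0, 1.57]
ft_force: [-0.4, -0.1, -3.0]
opening: 0.267
grip_force: 30.0
```

>>> arm_command(
  rows=[
    [[0, 0, 0.002, 0, 0, 0, -1], [0, 0, 0.004, 0, 0, 0, -1], [0, 0, 0.006, 0, 0, 0, -1], [0, 0, 0.006, 0, 0, 0, -1], [0, 0, 0.006, 0, 0, 0, -1]],
  ],
)

```text
t: 25.03
eef_pos: [600.0, 117.3, 388.1]
tcp_rot: [3.142, -0.0, 1.57]
ft_force: [0.3, 0.2, -2.7]
opening: 0.264
grip_force: 30.0
```

>>> arm_command(
  rows=[
    [[0, 0, 0.002, 0, 0, 0, -1], [0, 0, 0.004, 0, 0, 0, -1], [0, 0, 0.004, 0, 0, 0, -1], [0, 0, 0.004, 0, 0, 0, -1]],
  ],
)

```text
t: 25.37
eef_pos: [600.0, 117.3, 387.8]
tcp_rot: [3.141, -0.0, 1.57]
ft_force: [0.3, -0.0, 1.1]
opening: 0.268
grip_force: 30.0
```

>>> arm_command(
  rows=[
    [[0, 0, 0, 0, 0, 0, -0.3], [0, 0, 0, 0, 0, 0, 0], [0, 0, 0, 0, 0, 0, 0.3], [0, 0, 0, 0, 0, 0, 0.3], [0, 0, 0, 0, 0, 0, 0.3], [0, 0, 0, 0, 0, 0, 0.3], [0, 0, 0, 0, 0, 0, 0.3]],
  ],
)

```text
t: 25.95
eef_pos: [600.0, 117.3, 387.5]
tcp_rot: [3.142, -0.0, 1.57]
ft_force: [-1.4, -0.6, 0.1]
opening: 0.642
grip_force: 0.0
```

>>> arm_command(
  rows=[
    [[0, 0, -0.1, 0, 0, 0, 0.3], [0, 0, -0.25, 0, 0, 0, 0.3], [0, 0, -0.42, 0, 0, 0, 0.3], [0, 0, -0.6, 0, 0, 0, 0.3], [0, 0, -0.75, 0, 0, 0, 0.3], [0, 0, -0.8, 0, 0, 0, 0.3], [0, 0, -0.8, 0, 0, 0, 0.3], [0, 0, -0.8, 0, 0, 0, 0.3]],
  ],
)

```text
t: 26.62
eef_pos: [599.9, 117.3, 506.5]
tcp_rot: [-3.141, 0.0, 1.57]
ft_force: [-0.4, 0.1, -0.3]
opening: 0.651
grip_force: 0.0
```

Run:
```python
from col import *
s=state(); a,d=read_camera('wrist'); d=d.astype(float); save('w10.png',a); P=cloud('wrist',d,s); print(s['eef_pos'],s['tcp_rot'])
col(P,d,(600,118),(168,64)); print(disc(P,d,(600,118),181,203,46)); print(disc(P,d,(600,118),109,131,62))
```

```text
[599.87202677 117.2775373  506.48492358] [-3.14077637e+00  5.68843487e-06  1.57045866e+00]
 52 95 c [599.6 126.3 224.5] size [24.8  9.3  8.8] z 224.5
 61 442 c [599.6 118.1 232. ] size [25.7 26.   5.7] z 232.4
 67 460 c [599.6 117.6 241.9] size [17.8 18.6 13.9] z 241.6
(array([599.5, 117.7,  45.9]), 7540, np.float64(190.7))
(array([599.5, 118. ,  61.7]), 3175, np.float64(118.9))
```

>>> arm_command(
  rows=[
    [[-0.1, 0.02, 0, 0, 0, 0, 0.3], [-0.28, 0.06, 0, 0, 0, 0, 0.3], [-0.48, 0.1, 0, 0, 0, 0, 0.3], [-0.66, 0.14, 0.1, 0, 0, 0, 0.3], [-0.82, 0.17, 0.22, 0, 0, 0, 0.3]],
  ],
)

```text
t: 27.08
eef_pos: [625.7, -8.1, 473.7]
tcp_rot: [3.141, 0.0, 1.57]
ft_force: [0.8, 0.1, 0.0]
opening: 0.645
grip_force: 0.0
```

>>> arm_command(
  rows=[
    [[-0.17, 0.04, 0.15, 0, 0, 0, 0.3], [-0.34, 0.08, 0.32, 0, 0, 0, 0.3], [-0.52, 0.12, 0.5, 0, 0, 0, 0.3], [-0.68, 0.16, 0.66, 0, 0, 0, 0.3], [-0.76, 0.17, 0.8, 0, 0, 0, 0.3], [-0.775, 0.17, 0.855, 0, 0, 0, 0.3], [-0.775, 0.17, 0.855, 0, 0, 0, 0.3], [-0.775, 0.17, 0.855, 0, 0, 0, 0.3], [-0.775, 0.17, 0.855, 0, 0, 0, 0.3]],
  ],
)

```text
t: 27.83
eef_pos: [651.0, -121.2, 347.5]
tcp_rot: [3.14, 0.0, 1.571]
ft_force: [-0.2, 0.2, 0.3]
opening: 0.652
grip_force: 0.0
```

Run:
```python
from col import *
s=state(); a,d=read_camera('wrist'); d=d.astype(float); save('w11.png',a); P=cloud('wrist',d,s); print(s['eef_pos'],s['tcp_rot'],s['opening'])
q=P[d>0]; q=q[np.hypot(*(q[:,:2]-(651,-129)).T)<45]
for lo,hi in[(6,14),(15,22),(25,40),(41,47),(47,52),(52,58),(58,70)]:
    p=q[(q[:,2]>lo)&(q[:,2]<hi)]
    if len(p): print(lo,len(p),((p.min(0)+p.max(0))/2).round(1),np.ptp(p,axis=0).round(1))
```

```text
[ 650.99847646 -121.22049287  347.4549377 ] [3.14011524e+00 2.28191566e-04 1.57121473e+00] 0.6519336093597032
6 68 [ 654.2 -117.2   10.1] [35.2 12.7  7.8]
15 371 [ 654.2 -125.    18.5] [36.4 28.6  6.9]
25 4 [ 650.1 -120.2   25.2] [7.9 3.6 0.4]
41 58 [ 653.8 -120.3   44.1] [26.7 10.4  5.9]
47 71 [ 654.3 -126.5   49.5] [28.7 22.7  4.9]
52 234 [ 653.9 -128.4   55. ] [27.8 26.3  5.9]
58 675 [ 654.6 -129.6   61.1] [24.1 23.8  6.1]
```

View pics/w11.png

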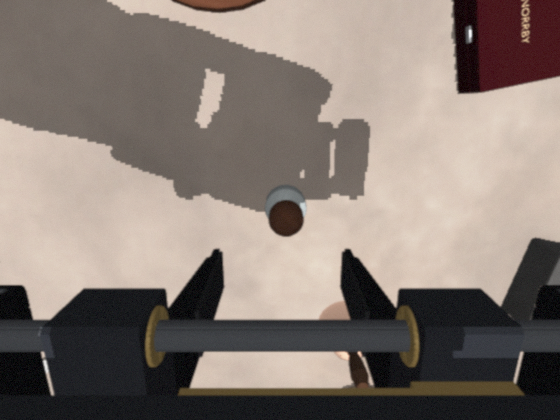

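The wrist view shows the finial at (286,210), close to mid-gap. All height bands agree on (654.2, -129.7).

>>> arm_command(
  rows=[
    [[-0.03, 0.012, 0.08, 0, 0, 0, 0.3], [-0.056, 0.022, 0.22, 0, 0, 0, 0.3], [-0.056, 0.022, 0.36, 0, 0, 0, 0.3], [-0.056, 0.022, 0.5, 0, 0, 0, 0.3], [-0.056, 0.022, 0.64, 0, 0, 0, 0.3], [-0.056, 0.022, 0.76, 0, 0, 0, 0.3], [-0.056, 0.022, 0.84, 0, 0, 0, 0.3], [-0.056, 0.022, 0.87, 0, 0, 0, 0.3], [-0.056, 0.022, 0.87, 0, 0, 0, 0.3], [-0.056, 0.022, 0.87, 0, 0, 0, 0.3]],
  ],
)

```text
t: 28.72
eef_pos: [654.5, -130.3, 216.4]
tcp_rot: [3.141, 0.0, 1.571]
ft_force: [0.6, -0.8, 0.4]
opening: 0.651
grip_force: 0.0
```

>>> arm_command(
  rows=[
    [[0, 0, 0, 0, 0, 0, -1], [0, 0, 0, 0, 0, 0, -1], [0, 0, 0, 0, 0, 0, -1], [0, 0, 0, 0, 0, 0, -1], [0, 0, 0, 0, 0, 0, -1], [0, 0, 0, 0, 0, 0, -1], [0, 0, 0, 0, 0, 0, -1], [0, 0, 0, 0, 0, 0, -1]],
  ],
)

```text
t: 29.38
eef_pos: [654.3, -130.4, 215.9]
tcp_rot: [3.141, 0.0, 1.57]
ft_force: [-0.3, -0.3, 2.0]
opening: 0.295
grip_force: 30.0
```

>>> arm_command(
  rows=[
    [[0, 0, -0.03, 0, 0, 0, -1], [0, 0, -0.12, 0, 0, 0, -1], [0, 0, -0.26, 0, 0, 0, -1], [0, 0, -0.42, 0, 0, 0, -1], [0, 0, -0.58, 0, 0, 0, -1], [0, 0, -0.76, 0, 0, 0, -1], [0, 0, -0.94, 0, 0, 0, -1]],
  ],
)

```text
t: 29.97
eef_pos: [653.9, -130.3, 358.9]
tcp_rot: [3.142, -0.0, 1.57]
ft_force: [0.9, 0.2, -1.2]
opening: 0.292
grip_force: 30.0
```

>>> arm_command(
  rows=[
    [[0.05, -0.01, -0.18, 0, 0, 0, -1], [0.15, -0.03, -0.36, 0, 0, 0, -1], [0.27, -0.06, -0.54, 0, 0, 0, -1], [0.4, -0.09, -0.72, 0, 0, 0, -1], [0.53, -0.12, -0.86, 0, 0, 0, -1], [0.65, -0.14, -0.92, 0, 0, 0, -1], [0.7, -0.153, -0.92, 0, 0, 0, -1]],
  ],
)

```text
t: 30.55
eef_pos: [630.3, -23.4, 498.5]
tcp_rot: [3.137, 0.0, 1.572]
ft_force: [-0.3, 1.3, -0.9]
opening: 0.296
grip_force: 30.0
```

>>> arm_command(
  rows=[
    [[0.1, -0.02, 0, 0, 0, 0, -1], [0.24, -0.05, 0, 0, 0, 0, -1], [0.4, -0.09, 0, 0, 0, 0, -1], [0.56, -0.12, 0, 0, 0, 0, -1], [0.72, -0.16, 0, 0, 0, 0, -1], [0.85, -0.19, 0, 0, 0, 0, -1], [0.93, -0.205, 0, 0, 0, 0, -1], [0.951, -0.21, 0, 0, 0, 0, -1], [0.951, -0.21, 0, 0, 0, 0, -1], [0.951, -0.21, 0, 0, 0, 0, -1]],
  ],
)

```text
t: 31.38
eef_pos: [600.1, 116.6, 494.3]
tcp_rot: [-3.141, 0.0, 1.57]
ft_force: [-0.2, 0.5, -1.6]
opening: 0.292
grip_force: 30.0
```

>>> arm_command(
  rows=[
    [[0.002, 0, 0.04, 0, 0, 0, -1], [0.002, 0, 0.1, 0, 0, 0, -1], [0.002, 0, 0.15, 0, 0, 0, -1], [0.002, 0, 0.18, 0, 0, 0, -1], [0.002, 0, 0.185, 0, 0, 0, -1], [0.002, 0, 0.185, 0, 0, 0, -1], [0.002, 0, 0.185, 0, 0, 0, -1], [0.002, 0, 0.185, 0, 0, 0, -1]],
  ],
)

```text
t: 32.05
eef_pos: [599.9, 117.6, 467.3]
tcp_rot: [3.141, -0.0, 1.571]
ft_force: [0.1, -0.4, -1.5]
opening: 0.293
grip_force: 30.0
```

>>> arm_command(
  rows=[
    [[-0.003, 0, 0.012, 0, 0, 0, -1], [-0.003, 0, 0.026, 0, 0, 0, -1], [-0.003, 0, 0.04, 0, 0, 0, -1], [-0.003, 0, 0.053, 0, 0, 0, -1], [-0.003, 0, 0.066, 0, 0, 0, -1], [-0.003, 0, 0.078, 0, 0, 0, -1], [-0.003, 0, 0.083, 0, 0, 0, -1], [-0.003, 0, 0.083, 0, 0, 0, -1]],
  ],
)

```text
t: 32.72
eef_pos: [599.9, 117.1, 454.3]
tcp_rot: [-3.141, -0.0, 1.57]
ft_force: [0.6, -0.4, -0.6]
opening: 0.296
grip_force: 30.0
```

>>> arm_command(
  rows=[
    [[0, 0, 0.01, 0, 0, 0, -1], [0, 0, 0.022, 0, 0, 0, -1], [0, 0, 0.032, 0, 0, 0, -1], [0, 0, 0.037, 0, 0, 0, -1], [0, 0, 0.037, 0, 0, 0, -1], [0, 0, 0.037, 0, 0, 0, -1]],
  ],
)

```text
t: 33.22
eef_pos: [599.9, 117.1, 449.0]
tcp_rot: [-3.142, -0.0, 1.57]
ft_force: [0.1, -0.5, -1.1]
opening: 0.292
grip_force: 30.0
```

>>> arm_command(
  rows=[
    [[0, 0, 0.002, 0, 0, 0, -1], [0, 0, 0.004, 0, 0, 0, -1], [0, 0, 0.005, 0, 0, 0, -1], [0, 0, 0.005, 0, 0, 0, -1], [0, 0, 0.005, 0, 0, 0, -1]],
  ],
)

```text
t: 33.63
eef_pos: [599.9, 117.1, 448.3]
tcp_rot: [3.142, -0.0, 1.57]
ft_force: [-0.4, 0.4, -1.3]
opening: 0.295
grip_force: 30.0
```

>>> arm_command(
  rows=[
    [[0, 0, 0.002, 0, 0, 0, -1], [0, 0, 0.004, 0, 0, 0, -1], [0, 0, 0.005, 0, 0, 0, -1], [0, 0, 0.005, 0, 0, 0, -1]],
  ],
)

```text
t: 33.97
eef_pos: [599.9, 117.1, 447.8]
tcp_rot: [3.141, -0.0, 1.57]
ft_force: [-0.2, 0.2, 1.8]
opening: 0.293
grip_force: 30.0
```

Contact came at the predicted height, so I'll release, withdraw and check.

>>> arm_command(
  rows=[
    [[0, 0, 0, 0, 0, 0, -0.3], [0, 0, 0, 0, 0, 0, 0], [0, 0, 0, 0, 0, 0, 0.3], [0, 0, 0, 0, 0, 0, 0.3], [0, 0, 0, 0, 0, 0, 0.3], [0, 0, 0, 0, 0, 0, 0.3], [0, 0, 0, 0, 0, 0, 0.3]],
  ],
)

```text
t: 34.55
eef_pos: [599.9, 117.1, 447.5]
tcp_rot: [3.142, -0.0, 1.57]
ft_force: [0.8, 0.4, -0.8]
opening: 0.644
grip_force: 0.0
```

>>> arm_command(
  rows=[
    [[0, 0, -0.08, 0, 0, 0, 0.3], [0, 0, -0.2, 0, 0, 0, 0.3], [0, 0, -0.35, 0, 0, 0, 0.3], [0, 0, -0.5, 0, 0, 0, 0.3], [0, 0, -0.65, 0, 0, 0, 0.3], [0, 0, -0.75, 0, 0, 0, 0.3], [0, 0, -0.8, 0, 0, 0, 0.3], [0, 0, -0.8, 0, 0, 0, 0.3], [0, 0, -0.8, 0, 0, 0, 0.3]],
  ],
)

```text
t: 35.3
eef_pos: [599.8, 117.1, 566.8]
tcp_rot: [-3.141, 0.0, 1.57]
ft_force: [-0.3, -0.6, 0.3]
opening: 0.654
grip_force: 0.0
```

Run:
```python
from col import *
s=state(); a,d=read_camera('wrist'); d=d.astype(float); P=cloud('wrist',d,s); print(s['t'],s['eef_pos'],s['tcp_rot'],s['opening'])
q=P[d>0]; q=q[np.hypot(*(q[:,:2]-(600,118)).T)<40]
for lo,hi in[(248,254),(273,285),(285,300)]:
    p=q[(q[:,2]>lo)&(q[:,2]<hi)]; print(lo,len(p),((p.min(0)+p.max(0))/2).round(1),np.ptp(p,axis=0).round(1),p[:,2].max() if len(p) else '')
print(disc(P,d,(600,118),181,203,46))
a,d=read_camera('scene'); save('s12.png',a)
```

```text
35.3 [599.8324905  117.09147487 566.79237654] [-3.14105268e+00  2.30728957e-06  1.57036396e+00] 0.6537437235248506
248 394 [600.  123.1 251.1] [37.4 27.   5.8] 253.9929495854663
273 171 [599.6 118.4 279.1] [28.1 28.5 11.8] 284.98412135208264
285 966 [600.  118.8 290.3] [27.1 26.3 10.6] 295.64127453381286
(array([599.5, 117.8,  45.8]), 4399, np.float64(190.7))
```

View pics/s12.png

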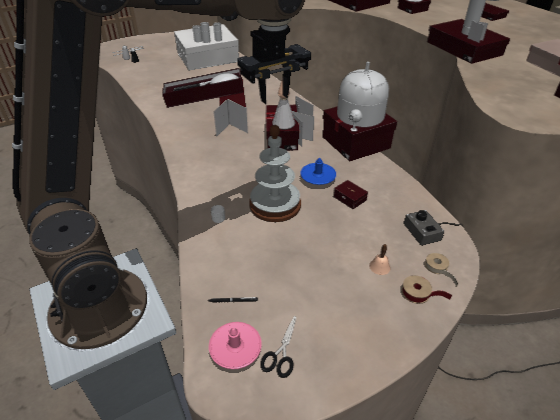

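The full stand is assembled upright on the board at (275,180), with the finial top at z ≈ 294 as expected. The gripper is clear, and the egg cup and bell have not moved.

```bash
python3 -c "
from cell import *
print(job_done())"
```

```text
the job is handed in; nothing more can be done
None
```

The three-tier stand is fully assembled on the board, with each piece seated and released in order, the bystanders not touched, and the job handed in at about 35 s.

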